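# Prime the glaze pump behind its covered switch

### The arm

A 6-joint arm with a two-finger parallel gripper is mounted at the origin on the work surface. World frame = base frame: x ahead of the robot, y to its left, z up, the work surface at z = 0. Lengths are in m, angles in rad, forces in N, time in s.
With the tool pointing down it reaches from about 0.375 to 0.975 m from the base axis. Payload 3.8 kg.
Tool frame: the origin (TCP) lies at the very end of the fingers, on their centre line; the grasp point (between the pads) lies 19 mm behind it (manip.tcp_to_grasp is the distance from the TCP to the grasp point, in m); z points along the fingers, y is the line along which they close (so a half turn about z gives the same grasp; the last joint's range is limited). The gripper opens to 85 mm and grips with 20 to 120 N. Pads are 22 mm wide; open, the fingers measure 114 mm over their backs; the gripper's body (76 mm by 85 mm) begins 54 mm behind the grasp point. The pads swing forward as they close: fully open they stand 13 mm farther back than shut.
Start: joints at [1.12, 0.264, 1.604, -0, 1.274, -0.037], TCP at [0.271, 0.618, 0.231] pointing down, gripper open.
Joint ranges: [-2.63, 2.63], [-0.94, 2.18], [0.31, 2.57], [-1.31, 4.45], [0, 2.66], [-2.55, 2.55]. Speed limits (rad/s): [2.57, 2.57, 3.14, 3.14, 3.14, 3.14].

### API

Orientations are given as a 3x3 rotation matrix whose columns are the frame's x, y, z axes.
In Python, from station import telemetry, eyes, order, manip gives the robot as it stands.
- The arm moves only by the tool servo_tool, never from a script. Its argument "targets" is a list of rows, each a list of 7 numbers: the shift along the tool's x, y, z in m, then the turn, a rotation vector about the tool's x, y, z in rad, then the closure, from 0 (fully open) to 1 (shut). In form: [[dx, dy, dz, wx, wy, wz, jaw], ...]. A call has 1 to 20 rows; each row shifts and turns the commanded pose from where the row before left it, along the tool's axes as they then stand; what a row does not reach is not made up. A row lasts 1/12 s, in which the tool goes at most 41.7 mm and 7.16 degrees, less where a joint would pass 70% of its speed; a pose out of reach is approached as far as the arm can. A call with a gripper value outside its range is refused whole. The fingers move at their own pace and stop on an object; the grip force is fixed at half the most. Time passes only in rows, so rows that do not move let the fingers close. It gives the time, the measured TCP pose, the force, the opening and the grip force at its end, in the units of the state.
- telemetry.get_state(): the state, without advancing time (a new reading comes with each control period).
- eyes.read_camera(name): name is "side" or "top" or "wrist"; returns a dict with "image" (384x512x3 uint8, red, green, blue), "fov_y" (degrees; the focal length in pixels is half the picture's height over the tangent of half this angle, whatever the lens; pixels are square), "cx", "cy" (the principal point, pixels), "cam_to_world" (4x4, takes a point from camera to world coordinates); the wrist camera has in their place "mount" (4x4, takes a point from camera to tool coordinates, whose origin is the TCP and whose axes are the flange's). Camera axes: x right, y up, looking along -z (the intrinsics and any distortion apply to the point x, -y, -z); pixel columns grow to the right and rows downward; lengths in m; the calibration is good to about 2 mm. A picture is of the moment at which its call begins: read the wrist's pose just before it. There is no depth.
- order.hand_in(): hands the job in; it is judged then, once.
The state is a dict: "time_s": time; "joint_pos": joint angles; "joint_velocities": joint speeds; "tau": joint torques, N m; "position": TCP position; "tool_rot": TCP orientation; "contact_force": force on the tool from outside, world axes, zero at the start; "wrist_torque": the same for the moment, N m; "opening": finger opening in m; "grasp_force": force on a finger pad.
Only numpy, scipy, OpenCV 4.12 (cv2) and the standard library are available. Lean on these libraries where they do the work, as an engineer would, in place of code of your own. Each camera call takes 0.05 s, during which the arm holds its last target. There are 200 camera calls.

### The job

Prime the glaze pump: stand the empty steel beaker upright on the drip grate, centred under the spout, setting it down gently without tipping it over, and let go of it. Then lift the sprung splash cover of the switch box, flip the toggle beneath it towards the hinge (on) while the cover is up, and let the cover drop fully shut again. Leave the coffee cup and the sugar dredger where they stand.

Things in the scene. Friction and masses are not known exactly. Their poses are not given: they have to be found in the camera images.
- machine: bright metal bench-top glaze pump, fixed; yaw 0.75 to 1.25 rad. Origin on the bench under it; its front looks along its -x (to the robot's right), z up. In mm: housing x -10..190, y -170..170, z to 120; control ledge x -140..-10, y -170..-10, z to 65; grey switch box on it x -103..-33, y -123..-57, z to 120; drip tray x -150..-10, y 12..168, z to 30; white pail 204 wide, 209 high at x 90, y 305
- spout_outlet (a point): centre of the spout's outlet (spout 24 mm wide), 155 mm above the grate; axes as the machine's. The 16 mm steel gooseneck rises 118 mm above it and runs back to the housing, so no gripper fits straight above the beaker here: come in tilted, from the machine's front
- grate_spot (a point): point on top of the flat steel drip grate straight under the spout, 30 mm above the bench; axes as the machine's
- beaker_mid (a point): centre (half-way up) of the empty, open, straight steel beaker, 64 mm outside diameter, 100 mm high, 3 mm wall, 0.13 to 0.25 kg; its z axis runs up along it. It is the only open vessel of the three standing on the robot's right; they stand in any order
- switch_box_top (a point): middle of the upper front edge of the grey switch box, 58 mm in front of the cover's hinge line; axes as the machine's. The box is 66 mm wide; its front face drops 55 mm from here to the ledge
- cover_lip (a point): middle of the lower outer edge of the cover's red finger lip (56 mm wide, 4 mm thick). Shut, its underside is level with the box top and it sticks out 18 mm in front of the box: a fingertip tilted 40 to 50 degrees, coming from the machine's front, can go under it and lift. The point turns with the cover; axes as the machine's when shut
- cover (a joint): clear splash cover with red rim, 64 mm wide, 39 mm high, hinged 76 mm behind the lip's edge, level with the box top. rad, 0 = shut, stops at 1.05 (60 degrees), never stays open: a light spring and its weight shut it when let go (about 1 N at the lip). The lip rests on the back of a tilted finger under it, and slips off if that is raised straight up over 15 mm: follow its arc, up and in
- toggle (a joint): bat toggle with a yellow sleeve under the cover, 38 mm long, 11 mm thick at the top. rad, 0 = off, leaning 25 degrees to the machine's front; 0.87 = on, leaning 25 degrees to its back. It snaps over past the middle (0.44); 2 to 3 N near the tip. Pivot 48 mm behind the shut lip's edge, mid-width, 5 mm under the box top
- toggle_tip (a point): tip of the bat toggle, in off about 29 mm above the box top
- coffee_mid (a point): centre of the lidded black paper cup with a white lid, 82 mm wide, 98 mm high; leave it
- dredger_mid (a point): centre of the steel sugar dredger with a brass band and a domed top, 71 mm wide, 99 mm high; leave it
Things that resemble listed ones, but are neither listed nor needed, are in the scene too. What is shaped like the part that bears beaker_mid but green, pink or turquoise is not meant.

How it is judged:
On the way, in this order (a step that is already met when the one before it is completed fails the run):
1. the beaker stands upright on the grate under the spout, let go (horizontal distance between beaker_mid and spout_outlet below 0.016 m and z of beaker_mid in the frame of grate_spot below 0.055 m and angle between beaker_mid's own z axis and vertical below 0.08 rad and contact force between the fingers and beaker below 0.05 N), for 0.2 s.
2. the cover is lifted (value of joint cover above 0.3 rad), for 0.05 s.
3. the toggle is flipped on while the cover is up (value of joint toggle above 0.75 rad and value of joint cover above 0.2 rad), for 0.05 s.
At the end, for the whole second after the job is handed in: The toggle is on (above 0.75 rad), the cover is shut (below 0.06 rad), and the beaker stands upright (within 0.08 rad) on the grate with its centre within 16 mm of the spout's axis (value of joint toggle above 0.75 rad and value of joint cover below 0.06 rad and horizontal distance between beaker_mid and spout_outlet below 0.016 m and z of beaker_mid in the frame of grate_spot below 0.055 m and angle between beaker_mid's own z axis and vertical below 0.08 rad); the robot touches nothing.
It fails at once if the toggle is switched on with no beaker standing under the spout (value of joint toggle above 0.44 rad and horizontal distance between beaker_mid and spout_outlet above 0.025 m).
It fails at once if the beaker is banged down on the pump (over 60 N) (contact force between beaker and machine above 60 N).
It fails at once if the beaker is dropped on to the grate instead of being set down (let go, falling faster than 0.5 m/s) (horizontal distance between beaker_mid and spout_outlet below 0.06 m and contact force between the fingers and beaker below 0.05 N and linear speed of beaker above 0.5 m/s).
It fails at once if the beaker is tipped over (60 degrees) (angle between beaker_mid's own z axis and vertical above 1.05 rad).
It fails at once if the coffee cup or the sugar dredger is moved by over 30 mm (distance of any of coffee_mid, dredger_mid from where it was at the start of the episode above 0.03 m).
It also fails if it takes over 48 s, if anything falls off the work surface, if the arm or the gripper's body presses on something with over 40 N, if the wrist force passes 120 N, or if a joint passes its speed limit or range.

## Working session

There is one attempt and no reset: what is moved stays moved. The work goes in short steps, Python scripts to look and compute and a tool call to move; the robot and the scene stay as the last step left them, time stands still between calls to the robot, and variables do not carry over. Pictures are saved under pics/ and viewed, at most 10 in all, crops included, and the job is handed in when it is done.

Besides the shell and the picture viewer there is one more tool, called by a JSON object that holds its "fn" and its "kwargs", one argument or row to a line. servo_tool: Moves the arm, as the interface text tells. Its arguments: {"type":"object","properties":{"targets":{"type":"array","items":{"type":"array","items":{"type":"number"}}}},"required":["targets"]}

```bash
mkdir -p pics && ls
cat > h.py <<'E'
import numpy as np, cv2
from station import telemetry, eyes, order, manip
def cam(name):
    s=telemetry.get_state(); d=eyes.read_camera(name)
    if 'mount' in d:
        T=np.eye(4);T[:3,:3]=np.array(s['tool_rot']);T[:3,3]=s['position'];d['cam_to_world']=T@np.array(d['mount'])
    d['cam_to_world']=np.array(d['cam_to_world']);return d
def f(d): return d['image'].shape[0]/2/np.tan(np.radians(d['fov_y'])/2)
def ray(d,u,v):
    k=np.array([(u-d['cx'])/f(d),-(v-d['cy'])/f(d),-1.]);C=d['cam_to_world'];r=C[:3,:3]@k
    return C[:3,3],r/np.linalg.norm(r)
def plane(d,u,v,z):
    o,r=ray(d,u,v);return o+r*(z-o[2])/r[2]
def proj(d,p):
    C=d['cam_to_world'];q=C[:3,:3].T@(np.asarray(p)-C[:3,3]);return d['cx']+f(d)*q[0]/-q[2],d['cy']-f(d)*q[1]/-q[2]
def tri(*obs):
    A=np.zeros((3,3));b=np.zeros(3)
    for d,u,v in obs:
        o,r=ray(d,u,v);P=np.eye(3)-np.outer(r,r);A+=P;b+=P@o
    p=np.linalg.solve(A,b);return p,[np.linalg.norm(np.cross(ray(*o)[1],p-ray(*o)[0])) for o in obs]
def save(d,n): cv2.imwrite('pics/'+n+'.png',d['image'][:,:,::-1])
E
python3 - <<'E'
from h import *
for n in('side','top'):
    d=cam(n);save(d,n+'0');print(n,{k:v for k,v in d.items() if k!='image'})
s=telemetry.get_state();print(s)
a=cv2.imread('pics/side0.png');b=cv2.imread('pics/top0.png');
E
```

```text
pics
side {'fov_y': 42.73077493977499, 'cx': 266.9400482510992, 'cy': 183.15041439434435, 'cam_to_world': array([[ 0.97638561,  0.14917112, -0.15626617,  0.40415845],
       [-0.21582055,  0.64129489, -0.73631675, -1.05900811],
       [-0.0096245 ,  0.75265453,  0.6583453 ,  0.95112848],
       [ 0.        ,  0.        ,  0.        ,  1.        ]])}
top {'fov_y': 42.21731641374802, 'cx': 259.1558035687994, 'cy': 193.51484850835632, 'cam_to_world': array([[-0.00462445,  0.97809715, -0.20809751,  0.34039308],
       [-0.99997499, -0.00340949,  0.00619673, -0.12775717],
       [ 0.0053515 ,  0.20812096,  0.97808846,  1.50714512],
       [ 0.        ,  0.        ,  0.        ,  1.        ]])}
{'time_s': 0.1, 'joint_pos': array([ 1.12011760e+00,  2.64681057e-01,  1.60525445e+00,  4.78801939e-06,
        1.27370724e+00, -3.69058124e-02]), 'joint_velocities': array([ 2.21929391e-04, -1.92368459e-03, -3.43250886e-03, -3.93524889e-05,
       -4.63867511e-04, -3.85198577e-04]), 'tau': array([-1.69444334e-04, -5.16706109e+01, -3.68590558e+01, -4.81745246e-05,
        6.35189572e-03,  1.01823505e-05]), 'position': array([0.27110675, 0.61743167, 0.23007516]), 'tool_rot': array([[-9.15609777e-01,  4.02067074e-01, -8.97093709e-04],
       [ 4.02068066e-01,  9.15607925e-01, -1.84340054e-03],
       [ 8.02154477e-05, -2.04852829e-03, -9.99997899e-01]]), 'contact_force': array([ 0.48652606, -0.01550201, -1.38462674]), 'wrist_torque': array([ 0.02227751, -0.00631803, -0.06063953]), 'grasp_force': 0.0, 'opening': 0.08535799785455532}
```

View pics/side0.png

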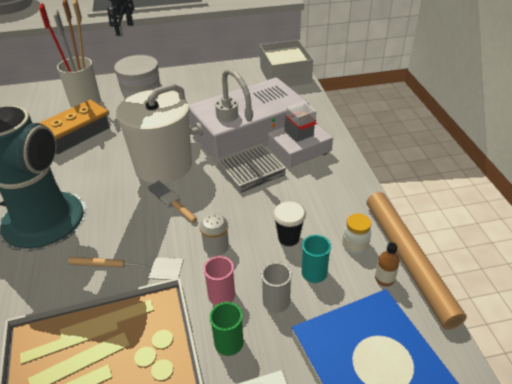

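View pics/top0.png

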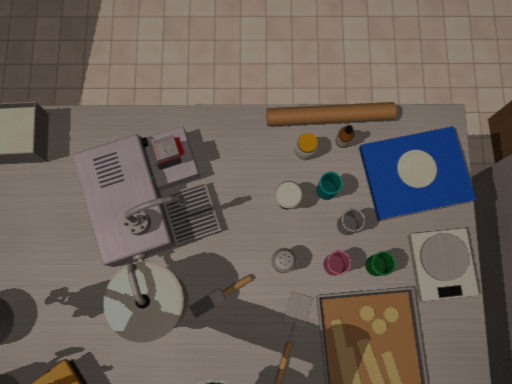

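Run:
```python
from h import *
s,t=cam('side'),cam('top')
for p in [(0,0,0),(.271,.618,.231),(0,0,.3)]: print(p,proj(s,p),proj(t,p))
for n,a,b in [('beaker rim',(276,272),(351,217)),('coffee top',(290,211),(289,193)),('dredger',(213,223),(284,260))]:
    print(n,tri((s,*a),(t,*b)))
d=cam('wrist');print({k:v for k,v in d.items() if k!='image'})
for n,c,(x0,y0,x1,y1) in(('s',s,(180,50,350,200)),('t',t,(60,110,230,260))):
    im=cv2.resize(c['image'][y0:y1,x0:x1],None,fx=4,fy=4,interpolation=cv2.INTER_CUBIC);
    globals()[n+'c']=im[:600,:680]
cv2.imwrite('pics/mach.png',cv2.resize(np.hstack([sc,tc]),None,fx=.58,fy=.58,interpolation=cv2.INTER_AREA)[:,:,::-1])
```

```text
(0, 0, 0) (np.float64(42.51137340686543), np.float64(218.61339451227417)) (np.float64(211.5494199718974), np.float64(422.9702099192709))
(0.271, 0.618, 0.231) (np.float64(125.92585669727393), np.float64(33.829900575090505)) (np.float64(-45.2360178553223), np.float64(329.47845444137914))
(0, 0, 0.3) (np.float64(2.5711691803162466), np.float64(127.96583668968015)) (np.float64(199.67413755341772), np.float64(455.6780660719188))
beaker rim (array([ 0.56582405, -0.3992744 ,  0.10080319]), [np.float64(0.004019350782967207), np.float64(0.004019350782967083)])
coffee top (array([ 0.63983731, -0.22292183,  0.10098141]), [np.float64(0.000932367621013453), np.float64(0.000932367621013438)])
dredger (array([ 0.44894762, -0.20646471,  0.08606581]), [np.float64(0.0004191381864678813), np.float64(0.0004191381864679467)])
{'fov_y': 60.880682122660325, 'cx': 258.2102915573479, 'cy': 188.81033907404156, 'mount': array([[ 1.69061538e-03,  9.48837822e-01,  3.15759292e-01,
         8.09552944e-02],
       [ 9.99998133e-01, -1.89969289e-03,  3.54346616e-04,
        -2.88532285e-04],
       [ 9.36063151e-04,  3.15758103e-01, -9.48839261e-01,
        -1.42868790e-01],
       [ 0.00000000e+00,  0.00000000e+00,  0.00000000e+00,
         1.00000000e+00]]), 'cam_to_world': array([[ 0.40056617, -0.86972222, -0.28832275,  0.19704762],
       [ 0.91626472,  0.37939562,  0.12852212,  0.6500926 ],
       [-0.00239015, -0.31566157,  0.94886883,  0.373284  ],
       [ 0.        ,  0.        ,  0.        ,  1.        ]])}
```

View pics/mach.png

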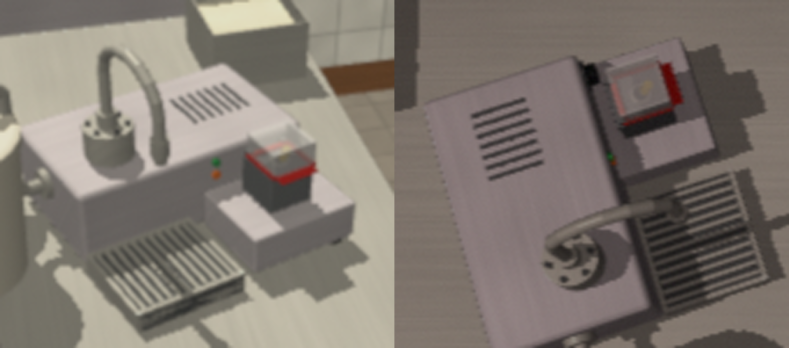

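Run:
```python
from h import *
s,t=cam('side'),cam('top')
o=lambda u,v:(60+(u-394.4)/2.32,110+v/2.32)
q=lambda u,v:(180+u/2.32,50+v/2.32)
P={n:plane(t,*o(*p),z)[:2] for n,p,z in [('h1',(426,103),.12),('h2',(578,57),.12),('h4',(655,303),.12),('l1',(680,38),.065),('l2',(718,148),.065),('l3',(623,182),.065),('t1',(735,172),.03),('t2',(769,277),.03),('t3',(666,313),.03)]}
for k,v in P.items(): print(k,v.round(4))
for n,p,z in [('l2',(353,203),.065),('l3',(258,247),.065),('t1',(242,279),.03),('t2',(140,322),.03),('h4',(85,190),.12),('l1',(290,155),.065),('t3',(88,255),.03)]: print('side',n,plane(s,*q(*p),z)[:2].round(4))
for a,b in (('h1','h2'),('h2','h4'),('l1','l2'),('l2','l3'),('t1','t2'),('t2','t3')):
    w=P[b]-P[a];print(a,b,np.linalg.norm(w).round(4),np.arctan2(w[1],w[0]).round(3))
```

```text
h1 [0.7531 0.3999]
h2 [0.8128 0.2133]
h4 [0.5019 0.1066]
l1 [0.8574 0.0941]
l2 [0.7081 0.0411]
l3 [0.6636 0.1617]
t1 [0.6844 0.0222]
t2 [ 0.5454 -0.0239]
t3 [0.4995 0.1073]
side l2 [0.8548 0.0941]
side l3 [0.7091 0.0316]
side t1 [0.6849 0.0158]
side t2 [ 0.5446 -0.0354]
side h4 [0.5072 0.1263]
side l1 [0.805  0.2228]
side t3 [0.5017 0.1088]
h1 h2 0.1959 -1.261
h2 h4 0.3287 -2.811
l1 l2 0.1584 -2.801
l2 l3 0.1285 1.924
t1 t2 0.1465 -2.821
t2 t3 0.139 1.907
```

Run:
```python
from h import *
print([(k,getattr(manip,k)) for k in dir(manip) if k[0]!='_'])
o=lambda u,v:(60+(u-394.4)/2.32,110+v/2.32)
q=lambda u,v:(180+u/2.32,50+v/2.32)
s,t=cam('side'),cam('top')
print('spout',tri((s,*q(158,158)),(t,*o(676,214))))
print('lip ends', tri((s,*q(275,182)),(t,*o(681,100))),tri((s,*q(315,168)),(t,*o(671,66))))
M=np.array([(190,-170),(-10,-170),(-140,-170),(-140,-10),(-10,170)])/1e3
W=np.array([(.7531,.3999),(.8128,.2133),(.8561,.0941),(.7085,.037),(.5019,.1066)])
mc,wc=M.mean(0),W.mean(0);U,S,V=np.linalg.svd((M-mc).T@(W-wc));R=(U@V).T;T=wc-R@mc
print('yaw',np.arctan2(R[1,0],R[0,0]),np.linalg.det(R),'T',T,'res',((M@R.T+T)-W).round(4).tolist())
for n,p in (('box top mid',(-.103,-.09)),('lip',(-.121,-.09)),('tray c',(-.08,.09))): print(n,R@np.array(p)+T)
for n,c in (('turq',(330,181)),('pink',(337,259)),('green',(380,260)),('beaker',(351,217))): print(n,plane(t,*c,.1)[:2])
```

```text
[('MotionError', <class 'station.MotionError'>), ('tcp_to_grasp', 0.0187)]
spout (array([0.59538429, 0.07378115, 0.18921145]), [np.float64(0.0020448993321472765), np.float64(0.002044899332147153)])
lip ends (array([0.74835414, 0.0814586 , 0.12620046]), [np.float64(0.005631913951620183), np.float64(0.005631913951620165)]) (array([0.79838554, 0.09446526, 0.12871435]), [np.float64(0.000649538951954024), np.float64(0.0006495389519541715)])
yaw 1.900330165345048 1.0000000000000004 T [0.65312723 0.16834411] res [[-0.0006, 0.0032], [0.0044, 0.0006], [0.0032, -0.0032], [-0.0006, 0.0021], [-0.0064, -0.0027]]
box top mid [0.77161563 0.10001038]
lip [0.77744046 0.0829789 ]
tray c [0.59385799 0.06352447]
turq [ 0.67629702 -0.3430373 ]
pink [ 0.45046976 -0.35502297]
green [ 0.44716    -0.47612001]
beaker [ 0.57002657 -0.39964847]
```

{"fn": "servo_tool", "kwargs": {
  "targets": [
    [0,0,-0.034,0,0,0,0],
    [0,0,-0.034,0,0,0,0],
    [0,0,-0.034,0,0,0,0],
    [0,0,-0.034,0,0,0,0],
    [0,0,-0.034,0,0,0,0],
    [-0.0404,-0.0012,0,0,0,0.06,0],
    [-0.0404,-0.0012,0,0,0,0.06,0],
    [-0.0404,-0.0012,0,0,0,0.06,0],
    [-0.0404,-0.0012,0,0,0,0.06,0],
    [-0.0404,-0.0012,0,0,0,0.06,0],
    [-0.0404,-0.0012,0,0,0,0.06,0],
    [-0.0404,-0.0012,0,0,0,0.06,0],
    [-0.0404,-0.0012,0,0,0,0.06,0],
    [-0.0404,-0.0012,0,0,0,0.06,0],
    [-0.0404,-0.0012,0,0,0,0.06,0],
    [-0.0404,-0.0012,0,0,0,0.06,0],
    [-0.0404,-0.0012,0,0,0,0.06,0],
    [-0.0404,-0.0012,0,0,0,0.06,0],
    [-0.0404,-0.0012,0,0,0,0.06,0],
    [-0.0404,-0.0012,0,0,0,0.06,0]
  ]
}}

```text
time_s: 2.12
position: [0.653, 0.1707, 0.4011]
tool_rot: [[-0.251, 0.968, 0.0], [0.968, 0.251, 0.0], [0.0, 0.0, -1.0]]
contact_force: [0.7, 0.5, 0.3]
opening: 0.0852
grasp_force: 0.0
```

Run:
```python
from h import *
s=telemetry.get_state();print({k:np.round(s[k],4).tolist() for k in('time_s','joint_pos','position','tool_rot')})
```

```text
{'time_s': 2.1167, 'joint_pos': [0.2187, 0.213, 1.3614, 0.0, 1.5671, -0.0353], 'position': [0.653, 0.1707, 0.4011], 'tool_rot': [[-0.2513, 0.9679, 0.0002], [0.9679, 0.2513, 0.0001], [0.0, 0.0002, -1.0]]}
```

{"fn": "servo_tool", "kwargs": {
  "targets": [
    [-0.0404,-0.0012,0,0,0,0.06,0],
    [-0.0404,-0.0012,0,0,0,0.06,0],
    [-0.0404,-0.0012,0,0,0,0.06,0],
    [-0.0404,-0.0012,0,0,0,0.06,0],
    [-0.0404,-0.0012,0,0,0,0.06,0],
    [-0.0404,-0.0012,0,0,0,0.06,0],
    [-0.0404,-0.0012,0,0,0,0.06,0],
    [-0.0404,-0.0012,0,0,0,0.06,0],
    [-0.0404,-0.0012,0,0,0,0.06,0],
    [-0.0404,-0.0012,0,0,0,0.06,0],
    [-0.0404,-0.0012,0,0,0,0.06,0],
    [-0.0404,-0.0012,0,0,0,0.06,0],
    [-0.0404,-0.0012,0,0,0,0.06,0],
    [0,0,0,0,0,0,0]
  ]
}}

```text
time_s: 3.28
position: [0.5806, -0.3421, 0.4011]
tool_rot: [[0.508, 0.862, -0.002], [0.862, -0.508, -0.004], [-0.004, -0.0, -1.0]]
contact_force: [0.1, -0.5, -0.5]
opening: 0.0856
grasp_force: 0.0
```

Run:
```python
from h import *
s=telemetry.get_state();print({k:np.round(s[k],4).tolist() for k in('time_s','joint_pos','position','tool_rot')})
w=cam('wrist');save(w,'wrist1');print(proj(w,(.568,-.4,.1)))
```

```text
{'time_s': 3.2833, 'joint_pos': [-0.5671, 0.2112, 1.3636, -0.0044, 1.5669, -0.0347], 'position': [0.5806, -0.3421, 0.4011], 'tool_rot': [[0.5076, 0.8616, -0.0025], [0.8616, -0.5076, -0.0037], [-0.0044, -0.0002, -1.0]]}
(np.float64(270.8324623010548), np.float64(180.6421339397472))
```

View pics/wrist1.png

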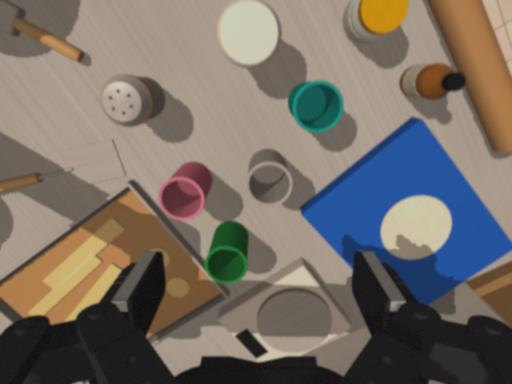

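```bash
cat >> h.py <<'E'
from scipy.spatial.transform import Rotation as Ro
def ori(A,e):
    h=np.array([np.cos(A),np.sin(A),0]);u=np.array([0,0,1.])
    z=h*np.cos(e)-u*np.sin(e);x=h*np.sin(e)+u*np.cos(e);return np.c_[x,np.cross(z,x),z]
def rows(p,R,n,P0=None,R0=None):
    s=telemetry.get_state();P0=s['position'] if P0 is None else P0;R0=s['tool_rot'] if R0 is None else R0
    w=Ro.from_matrix(np.array(R0).T@R).as_rotvec()/n
    S=sum(Ro.from_rotvec(w*k).as_matrix() for k in range(n));d=np.linalg.solve(S,np.array(R0).T@(p-P0))
    r=np.r_[d,w];print(n,'rows',r.round(4).tolist(),'mm/row',np.linalg.norm(d)*1e3,'deg',np.degrees(np.linalg.norm(w)))
    q=np.array(P0);T=np.array(R0);path=[]
    for k in range(n): q=q+T@d;T=T@Ro.from_rotvec(w).as_matrix();path.append(q.round(3).tolist())
    print(path[n//3],path[2*n//3],path[-1]);return r
def fk(q,a,b,c,h,y0):
    z=lambda t:Ro.from_euler('z',t).as_matrix();y=lambda t:Ro.from_euler('y',t).as_matrix()
    R1=z(q[0]);R2=R1@y(q[1]);R3=R2@y(q[2]);R=R3@z(q[3])@y(q[4])@z(q[5]+np.pi/2)
    return R1@[0,y0,h]+R2@[0,0,a]+R3@[0,0,b]+R@[0,0,c],R
E
python3 - <<'E'
from h import *
w=cam('wrist')
print('beaker',plane(w,270.5,183,.1))
g=(w['image'].astype(int)); 
b=plane(w,270.5,183,.1)[:2]
for A in(1.7,):
    R=ori(A,np.radians(35));G=np.r_[b,.065]
    rows(G+R[:,2]*(.0187-.13),R,16); 
    print(R.round(3))
E
```

```text
beaker [ 0.56829382 -0.39888576  0.1       ]
16 rows [-0.0165, 0.0038, 0.0115, 0.0196, 0.0577, -0.0377] mm/row 20.452386787798645 deg 4.108791019134967
[0.564, -0.424, 0.318] [0.566, -0.472, 0.228] [0.58, -0.489, 0.129]
[[-0.074  0.992 -0.106]
 [ 0.569  0.129  0.812]
 [ 0.819 -0.    -0.574]]
```

{"fn": "servo_tool", "kwargs": {
  "targets": [
    [-0.0165,0.0038,0.0115,0.0196,0.0577,-0.0377,0],
    [-0.0165,0.0038,0.0115,0.0196,0.0577,-0.0377,0],
    [-0.0165,0.0038,0.0115,0.0196,0.0577,-0.0377,0],
    [-0.0165,0.0038,0.0115,0.0196,0.0577,-0.0377,0],
    [-0.0165,0.0038,0.0115,0.0196,0.0577,-0.0377,0],
    [-0.0165,0.0038,0.0115,0.0196,0.0577,-0.0377,0],
    [-0.0165,0.0038,0.0115,0.0196,0.0577,-0.0377,0],
    [-0.0165,0.0038,0.0115,0.0196,0.0577,-0.0377,0],
    [-0.0165,0.0038,0.0115,0.0196,0.0577,-0.0377,0],
    [-0.0165,0.0038,0.0115,0.0196,0.0577,-0.0377,0],
    [-0.0165,0.0038,0.0115,0.0196,0.0577,-0.0377,0],
    [-0.0165,0.0038,0.0115,0.0196,0.0577,-0.0377,0],
    [-0.0165,0.0038,0.0115,0.0196,0.0577,-0.0377,0],
    [-0.0165,0.0038,0.0115,0.0196,0.0577,-0.0377,0],
    [-0.0165,0.0038,0.0115,0.0196,0.0577,-0.0377,0],
    [-0.0165,0.0038,0.0115,0.0196,0.0577,-0.0377,0],
    [0,0,0,0,0,0,0]
  ]
}}

```text
time_s: 4.8
position: [0.5816, -0.4841, 0.1144]
tool_rot: [[-0.067, 0.991, -0.116], [0.557, 0.134, 0.819], [0.827, -0.009, -0.561]]
contact_force: [-0.8, 1.0, -5.1]
opening: 0.0854
grasp_force: 0.0
```

Run:
```python
from h import *
from scipy.optimize import least_squares
s=telemetry.get_state();print({k:np.round(s[k],4).tolist() for k in('time_s','joint_pos','position','tool_rot')})
D=[([1.1201,.2647,1.6053,0,1.2737,-.0369],[.2711,.6174,.2301]),([.2187,.213,1.3614,0,1.5671,-.0353],[.653,.1707,.4011]),([-.5671,.2112,1.3636,-.0044,1.5669,-.0347],[.5806,-.3421,.4011]),(s['joint_pos'],s['position'])]
r=least_squares(lambda v:np.concatenate([fk(q,*v)[0]-p for q,p in D]),[.49,.567,.25,.2,.025])
print(r.x,abs(r.fun).max());print((fk(s['joint_pos'],*r.x)[1]-s['tool_rot']).round(3))
w=cam('wrist');save(w,'wrist2');print('rim',proj(w,(.568,-.399,.1)),'base',proj(w,(.568,-.399,0)))
R=ori(1.7,np.radians(35))
rows(np.array([.568,-.399,.065])+R[:,2]*.0187,R,7)
```

```text
{'time_s': 4.8, 'joint_pos': [-0.9159, 1.0838, 0.8114, 0.4908, 2.099, -0.9893], 'position': [0.5816, -0.4841, 0.1144], 'tool_rot': [[-0.0675, 0.991, -0.116], [0.5574, 0.1338, 0.8194], [0.8275, -0.0094, -0.5614]]}
[0.51156129 0.56614889 0.34761421 0.25074944 0.02491794] 0.00023910233793544844
[[ 0.  0.  0.]
 [ 0. -0.  0.]
 [-0. -0. -0.]]
rim (np.float64(255.95249170170132), np.float64(148.1591139462011)) base (np.float64(257.5358294627764), np.float64(223.9523240996309))
7 rows [0.0007, -0.0003, 0.0172, -0.0012, -0.0015, -0.0006] mm/row 17.207394463448793 deg 0.11510524141514787
[0.575, -0.441, 0.091] [0.57, -0.413, 0.073] [0.566, -0.384, 0.054]
```

View pics/wrist2.png

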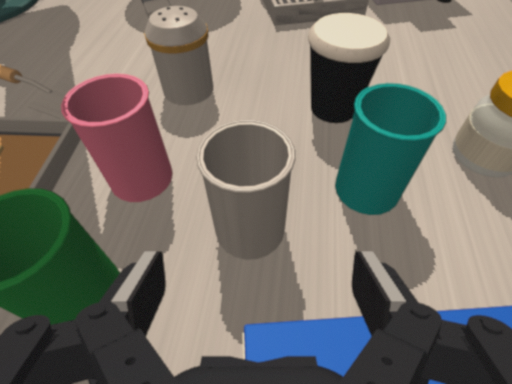

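Run:
```python
from h import *
s=telemetry.get_state();print(s['position'],s['joint_velocities'].round(3),s['contact_force'])
w=cam('wrist')
hsv=cv2.cvtColor(w['image'],cv2.COLOR_RGB2HSV)
print(hsv[158,246],hsv[230,246],hsv[270,300])
for uv in((246,158),(198,158),(294,158),(246,123),(246,193)): print(uv,plane(w,*uv,.1))
print('base',plane(w,248,255,0),proj(w,s['position']))
b=plane(w,246,158,.1)
R=ori(1.7,np.radians(35))
rows(np.r_[b[:2],.065]+R[:,2]*.0187,R,8)
```

```text
[ 0.58169479 -0.48453458  0.11844097] [-0.003 -0.131 -0.019  0.009  0.023  0.012] [-0.70235473  0.12432988 -0.91304035]
[16 40 95] [15 43 94] [ 15  44 190]
(246, 158) [ 0.5621657  -0.40607003  0.1       ]
(198, 158) [ 0.52937145 -0.41027501  0.1       ]
(294, 158) [ 0.59485263 -0.4018788   0.1       ]
(246, 123) [ 0.5565678  -0.37086377  0.1       ]
(246, 193) [ 0.56686268 -0.43561025  0.1       ]
base [ 0.56397972 -0.43040911  0.        ] (np.float64(258.6914884969285), np.float64(253.0141352916815))
8 rows [-0.0002, -0.0012, 0.0149, -0.0007, -0.0006, -0.0002] mm/row 14.9587316691271 deg 0.0552945718820402
[0.574, -0.45, 0.098] [0.566, -0.415, 0.072] [0.56, -0.391, 0.054]
```

{"fn": "servo_tool", "kwargs": {
  "targets": [
    [-0.0002,-0.001,0.015,0,0,0,0],
    [-0.0002,-0.001,0.015,0,0,0,0],
    [-0.0002,-0.001,0.015,0,0,0,0],
    [0,-0.001,0.015,0,0,0,0],
    [0,-0.001,0.015,0,0,0,0],
    [0,-0.001,0.015,0,0,0,0],
    [0,0,0,0,0,0,0],
    [0,0,0,0,0,0,0],
    [0,0,0,0,0,0,0],
    [0,0,0,0,0,0,0]
  ]
}}

```text
time_s: 5.73
position: [0.5675, -0.4175, 0.0795]
tool_rot: [[-0.078, 0.991, -0.106], [0.573, 0.131, 0.809], [0.816, 0.003, -0.578]]
contact_force: [0.1, -0.5, -0.1]
opening: 0.0853
grasp_force: 0.0
```

Run:
```python
from h import *
s=telemetry.get_state();print(s['position'],s['joint_velocities'].round(3),s['contact_force'])
w=cam('wrist');save(w,'wrist3');print(proj(w,s['position']),proj(w,(.564,-.4,.1)))
```

```text
[ 0.56746663 -0.41748263  0.07953898] [-0.003  0.022  0.002 -0.    -0.003 -0.001] [ 0.12748962 -0.4956847  -0.1381302 ]
(np.float64(258.6774348644182), np.float64(253.00953212022722)) (np.float64(256.4711740036539), np.float64(199.83788264924456))
```

View pics/wrist3.png

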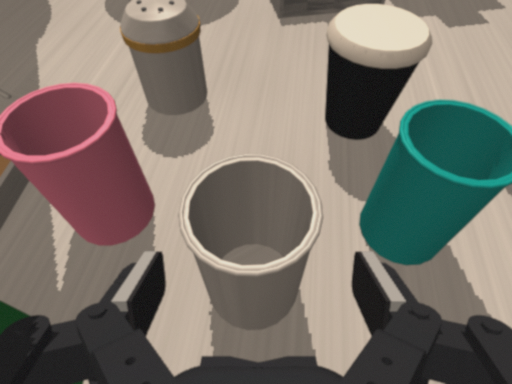

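Run:
```python
from h import *
w=cam('wrist')
a,b,c,d=[plane(w,*uv,.1)[:2] for uv in((251,157),(251,272),(181,212),(321,212))]
print((a+b)/2,np.linalg.norm(a-b),(c+d)/2,np.linalg.norm(c-d))
g=np.array([(a+b)[0]/2,(a+b)[1]/2])
s=telemetry.get_state();R=np.array(s['tool_rot'])
rows(np.r_[g,.066]+R[:,2]*.0187,ori(1.7,np.radians(35)),4)
```

```text
[ 0.5619434  -0.40504416] 0.06267327743252775 [ 0.56232202 -0.40749575] 0.06440503599502068
4 rows [-0.0006, -0.0009, 0.009, -0.0002, 0.0009, 0.0006] mm/row 9.067538060429342 deg 0.0643748979873648
[0.563, -0.404, 0.067] [0.562, -0.397, 0.061] [0.56, -0.39, 0.055]
```

{"fn": "servo_tool", "kwargs": {
  "targets": [
    [-0.0006,-0.001,0.009,0,0,0,0],
    [-0.0006,-0.001,0.009,0,0,0,0],
    [-0.0006,-0.001,0.009,0,0,0,0],
    [-0.0006,-0.001,0.009,0,0,0,0],
    [0,0,0,0,0,0,0],
    [0,0,0,0,0,0,0],
    [0,0,0,0,0,0,0.3],
    [0,0,0,0,0,0,0.6],
    [0,0,0,0,0,0,1],
    [0,0,0,0,0,0,1],
    [0,0,0,0,0,0,1],
    [0,0,0,0,0,0,1]
  ]
}}

```text
time_s: 6.83
position: [0.5592, -0.3894, 0.0548]
tool_rot: [[-0.076, 0.991, -0.107], [0.57, 0.131, 0.811], [0.818, 0.001, -0.575]]
contact_force: [0.6, -3.0, 3.8]
opening: 0.0619
grasp_force: 65.5
```

Run:
```python
from h import *
s=telemetry.get_state();print(s['position'],s['joint_velocities'].round(3),s['contact_force'],s['opening'],s['grasp_force'])
w=cam('wrist');save(w,'wrist4')
```

```text
[ 0.55921618 -0.38944212  0.05476262] [ 0.001 -0.001  0.001  0.001 -0.     0.001] [ 0.63623682 -2.98752534  3.84365229] 0.06185214135600554 65.54655469022691
```

View pics/wrist4.png

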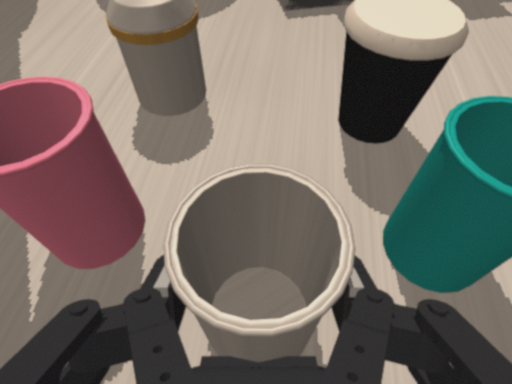

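```bash
cat >> h.py <<'E'
V=[0.51156129,0.56614889,0.34761421,0.25074944,0.02491794]
from scipy.optimize import least_squares
def ik(p,R,q0):
    r=least_squares(lambda q:np.r_[fk(q,*V)[0]-p,.3*(fk(q,*V)[1]-R).ravel()],q0);return r.x,abs(r.fun).max()
E
python3 - <<'E'
from h import *
w=cam('wrist');s=telemetry.get_state();R=np.array(s['tool_rot']);P=s['position']
a,b,c,d=[plane(w,*uv,.1)[:2] for uv in((260,166),(260,334),(166,245),(354,245))]
print((a+b)/2,np.linalg.norm(a-b),(c+d)/2,np.linalg.norm(c-d))
B=np.r_[(a+b)/2,.05];bt=R.T@(B-P);print('beaker mid in tool',bt,'grasp pt',P-R[:,2]*.0187)
q=s['joint_pos'];spot=np.array([.595,.070]);f_=-np.array([np.cos(1.9),np.sin(1.9)])
R2=ori(1.9,np.radians(35))
for n,xy,z,RR in(('lift',B[:2],.19,R),('pre hi',spot+f_*.13,.19,R2),('pre lo',spot+f_*.13,.095,R2),('over',spot,.092,R2),('set',spot,.08,R2)):
    p=np.r_[xy,z]-RR@bt;q,e=ik(p,RR,q);print(n,p.round(4),q.round(2),e.round(5))
E
```

```text
[ 0.56152519 -0.40407535] 0.06517613554446941 [ 0.5619941  -0.40757343] 0.06558339853265492
beaker mid in tool [-0.01247449  0.00036632 -0.00938679] grasp pt [ 0.5612031  -0.4045613   0.06556095]
lift [ 0.5592 -0.3894  0.1948] [-0.87  0.81  1.14  0.51  2.01 -0.99] 0.0
pre hi [ 0.6319 -0.0391  0.1948] [-0.43  0.61  1.47  0.65  1.79 -0.87] 0.0
pre lo [ 0.6319 -0.0391  0.0998] [-0.43  0.71  1.5   0.64  1.68 -0.95] 0.0
over [0.5899 0.0839 0.0968] [-0.3   0.59  1.71  0.72  1.55 -0.93] 0.0
set [0.5899 0.0839 0.0848] [-0.3   0.61  1.71  0.72  1.53 -0.94] 0.0
```

Run:
```python
from h import *
s=telemetry.get_state();R=np.array(s['tool_rot'])
rows(np.array([.6319,-.0391,.1948]),ori(1.9,np.radians(35)),12,s['position']+[0,0,.14],R)
print(R.T@[0,0,.02])
```

```text
12 rows [0.0156, 0.0124, 0.0223, 0.0135, 0.0002, -0.0094] mm/row 29.861611763433984 deg 0.9441713843084607
[0.598, -0.245, 0.195] [0.62, -0.128, 0.195] [0.632, -0.039, 0.195]
[ 1.63576801e-02  2.14602520e-05 -1.15076427e-02]
```

{"fn": "servo_tool", "kwargs": {
  "targets": [
    [0.0082,0,-0.0058,0,0,0,1],
    [0.0164,0,-0.0115,0,0,0,1],
    [0.0164,0,-0.0115,0,0,0,1],
    [0.0164,0,-0.0115,0,0,0,1],
    [0.0164,0,-0.0115,0,0,0,1],
    [0.0164,0,-0.0115,0,0,0,1],
    [0.0164,0,-0.0115,0,0,0,1],
    [0.0082,0,-0.0058,0,0,0,1],
    [0.0156,0.0124,0.0223,0.0135,0.0002,-0.0094,1],
    [0.0156,0.0124,0.0223,0.0135,0.0002,-0.0094,1],
    [0.0156,0.0124,0.0223,0.0135,0.0002,-0.0094,1],
    [0.0156,0.0124,0.0223,0.0135,0.0002,-0.0094,1],
    [0.0156,0.0124,0.0223,0.0135,0.0002,-0.0094,1],
    [0.0156,0.0124,0.0223,0.0135,0.0002,-0.0094,1],
    [0.0156,0.0124,0.0223,0.0135,0.0002,-0.0094,1],
    [0.0156,0.0124,0.0223,0.0135,0.0002,-0.0094,1],
    [0.0156,0.0124,0.0223,0.0135,0.0002,-0.0094,1],
    [0.0156,0.0124,0.0223,0.0135,0.0002,-0.0094,1],
    [0.0156,0.0124,0.0223,0.0135,0.0002,-0.0094,1],
    [0.0156,0.0124,0.0223,0.0135,0.0002,-0.0094,1]
  ]
}}

```text
time_s: 8.6
position: [0.6319, -0.0366, 0.1945]
tool_rot: [[-0.185, 0.946, -0.266], [0.542, 0.324, 0.775], [0.82, -0.001, -0.573]]
contact_force: [0.4, -0.4, -2.1]
opening: 0.0619
grasp_force: 65.3
```

{"fn": "servo_tool", "kwargs": {
  "targets": [
    [0,0,0,0,0,0,1],
    [0,0,0,0,0,0,1],
    [0,0,0,0,0,0,1]
  ]
}}

```text
time_s: 8.85
position: [0.6317, -0.0381, 0.1943]
tool_rot: [[-0.185, 0.946, -0.266], [0.542, 0.324, 0.775], [0.82, -0.001, -0.573]]
contact_force: [0.5, -0.4, -2.0]
opening: 0.0615
grasp_force: 66.2
```

Run:
```python
from h import *
s=telemetry.get_state();print(s['position'],s['tool_rot'].round(3),s['joint_velocities'].round(3),s['contact_force'],s['opening'],s['grasp_force'])
w=cam('wrist');save(w,'wrist5');print('spout',proj(w,(.595,.072,.185)),'lip',proj(w,(.777,.083,.12)))
```

```text
[ 0.63173428 -0.03805983  0.19431813] [[-0.185  0.946 -0.266]
 [ 0.542  0.324  0.775]
 [ 0.82  -0.001 -0.573]] [-0.027  0.005 -0.006  0.002 -0.002  0.   ] [ 0.49592681 -0.42385413 -1.99226418] 0.06146678303245619 66.18041859939694
spout (np.float64(260.17593304189876), np.float64(112.08009572827952)) lip (np.float64(480.1345708583991), np.float64(216.3917774311604))
```

View pics/wrist5.png

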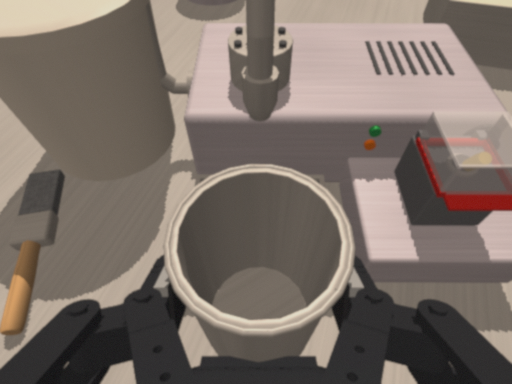

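Run:
```python
from h import *
w=cam('wrist');s=telemetry.get_state()
n=plane(w,260.5,118,.185);h=np.array([np.cos(1.9),np.sin(1.9)]);print('spout',n[:2]+.012*h)
bt=np.array([-.0125,.0004,-.0094]);R=np.array(s['tool_rot']);P=s['position']
print('beaker now',P+R@bt)
R2=ori(1.9,np.radians(35));sp=np.array([.595,.072]);f_=-h
p1=np.r_[sp+f_*.13,.096]-R2@bt;p2=np.r_[sp,.094]-R2@bt
rows(p1,R2,6);rows(p2,R2,8,p1,R2);print(p1,p2)
```

```text
spout [0.59363927 0.07661468]
beaker now [ 0.63703949 -0.05311953  0.18929868]
6 rows [-0.0126, 0.0001, 0.0092, 0.0001, -0.0001, -0.0002] mm/row 15.555698699410092 deg 0.014789134540646528
[0.632, -0.038, 0.148] [0.632, -0.037, 0.116] [0.632, -0.037, 0.101]
8 rows [0.0091, 0.0, 0.0135, 0.0, 0.0, 0.0] mm/row 16.251922963145006 deg 0.0
[0.616, 0.009, 0.1] [0.6, 0.055, 0.099] [0.59, 0.086, 0.099]
[ 0.63184189 -0.0370771   0.10084778] [0.58981425 0.08594192 0.09884778]
```

{"fn": "servo_tool", "kwargs": {
  "targets": [
    [-0.0126,0,0.0092,0,0,0,1],
    [-0.0126,0,0.0092,0,0,0,1],
    [-0.0126,0,0.0092,0,0,0,1],
    [-0.0126,0,0.0092,0,0,0,1],
    [-0.0126,0,0.0092,0,0,0,1],
    [-0.0126,0,0.0092,0,0,0,1],
    [0,0,0,0,0,0,1],
    [0.0093,0,0.0137,0,0,0,1],
    [0.0093,0,0.0137,0,0,0,1],
    [0.0093,0,0.0137,0,0,0,1],
    [0.0093,0,0.0137,0,0,0,1],
    [0.0093,0,0.0137,0,0,0,1],
    [0.0093,0,0.0137,0,0,0,1],
    [0.0093,0,0.0137,0,0,0,1],
    [0.0093,0,0.0137,0,0,0,1],
    [0,0,0,0,0,0,1],
    [0,0,0,0,0,0,1]
  ]
}}

```text
time_s: 10.37
position: [0.5877, 0.0904, 0.0988]
tool_rot: [[-0.185, 0.946, -0.267], [0.542, 0.325, 0.775], [0.82, -0.001, -0.572]]
contact_force: [-0.1, 0.2, -1.7]
opening: 0.0619
grasp_force: 66.1
```

Run:
```python
from h import *
s=telemetry.get_state();print(s['position'],s['tool_rot'].round(3),s['joint_velocities'].round(3),s['contact_force'],s['opening'])
print('beaker',s['position']+s['tool_rot']@np.array([-.0125,.0004,-.0094]))
w=cam('wrist');t=cam('top');a=t['image'][150:260,120:240];print(w['image'].shape)
sd=cam('side');b=sd['image'][80:190,190:320]
k=lambda i:cv2.resize(i,(400,400*i.shape[0]//i.shape[1]),interpolation=cv2.INTER_CUBIC)
A,B=k(a),k(b);m=min(len(A),len(B))
W=cv2.resize(w['image'],(300,225));c=np.zeros((m+225,800,3),np.uint8);c[:m]=np.hstack([A[:m],B[:m]]);c[m:,:300]=W
cv2.imwrite('pics/place.png',c[:,:,::-1])
```

```text
[0.58768023 0.09038201 0.09880858] [[-0.185  0.946 -0.267]
 [ 0.542  0.325  0.775]
 [ 0.82  -0.001 -0.572]] [-0.022  0.009 -0.027 -0.008 -0.001 -0.002] [-0.09288505  0.21057757 -1.72187427] 0.06194899985789355
beaker [0.59288291 0.07645344 0.09394061]
(384, 512, 3)
```

View pics/place.png

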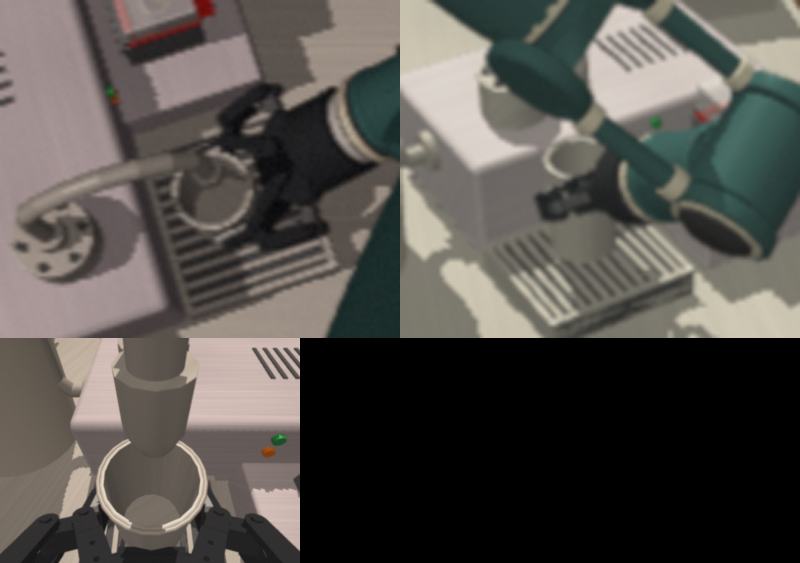

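Run:
```python
from h import *
w=cam('wrist');t=cam('top');s=telemetry.get_state();h=np.array([np.cos(1.9),np.sin(1.9)])
b=s['position']+s['tool_rot']@np.array([-.0125,.0004,-.0094]);print(b)
u,v=proj(t,[*b[:2],.185]);print('expected outlet in crop',(u-120)*3.333,(v-150)*3.333)
u,v=proj(t,[*b[:2],.144]);print('expected rim centre in crop',(u-120)*3.333,(v-150)*3.333)
print('spout by wrist',plane(w,153*512/300,(457-338)*384/225,.185)[:2]+.012*h)
a=[plane(w,153*512/300,(y-338)*384/225,.144)[:2] for y in (436,531)];print('rim',(a[0]+a[1])/2,np.linalg.norm(a[0]-a[1]))
print(s['tool_rot'].T@[0,0,-.002])
```

```text
[0.5940734  0.07457999 0.09389768]
expected outlet in crop 204.21386153539186 179.22147103514934
expected rim centre in crop 211.46853340438133 188.44585246102253
spout by wrist [0.59457676 0.07325437]
rim [0.59426194 0.07524474] 0.06333840280332938
[-1.63922603e-03  8.01552901e-08  1.14583507e-03]
```

{"fn": "servo_tool", "kwargs": {
  "targets": [
    [-0.0016,0,0.0012,0,0,0,1],
    [-0.0016,0,0.0012,0,0,0,1],
    [-0.0016,0,0.0012,0,0,0,1],
    [-0.0016,0,0.0012,0,0,0,1],
    [-0.0016,0,0.0012,0,0,0,1],
    [-0.0008,0,0.0006,0,0,0,1],
    [-0.0008,0,0.0006,0,0,0,1],
    [0,0,0,0,0,0,1]
  ]
}}

```text
time_s: 11.28
position: [0.5881, 0.0896, 0.0865]
tool_rot: [[-0.184, 0.946, -0.266], [0.542, 0.323, 0.776], [0.82, -0.001, -0.572]]
contact_force: [0.6, 0.1, -1.9]
opening: 0.0619
grasp_force: 66.2
```

{"fn": "servo_tool", "kwargs": {
  "targets": [
    [-0.0008,0,0.0006,0,0,0,1],
    [-0.0008,0,0.0006,0,0,0,1],
    [0,0,0,0,0,0,1]
  ]
}}

```text
time_s: 11.53
position: [0.5883, 0.0897, 0.0849]
tool_rot: [[-0.185, 0.946, -0.265], [0.542, 0.323, 0.776], [0.82, -0.0, -0.572]]
contact_force: [0.2, 0.1, -1.1]
opening: 0.0619
grasp_force: 66.3
```

{"fn": "servo_tool", "kwargs": {
  "targets": [
    [-0.0008,0,0.0006,0,0,0,1],
    [0,0,0,0,0,0,1],
    [0,0,0,0,0,0,1]
  ]
}}

```text
time_s: 11.78
position: [0.5882, 0.0898, 0.0848]
tool_rot: [[-0.185, 0.946, -0.266], [0.541, 0.324, 0.776], [0.821, 0.0, -0.572]]
contact_force: [-2.4, -0.1, 4.7]
opening: 0.0619
grasp_force: 66.6
```

{"fn": "servo_tool", "kwargs": {
  "targets": [
    [0,0,0,0,0,0,0.25],
    [0,0,0,0,0,0,0.15],
    [0,0,0,0,0,0,0],
    [0,0,0,0,0,0,0],
    [0,0,0,0,0,0,0],
    [0,0,0,0,0,0,0]
  ]
}}

```text
time_s: 12.28
position: [0.5882, 0.0897, 0.0836]
tool_rot: [[-0.185, 0.946, -0.265], [0.542, 0.323, 0.776], [0.82, -0.001, -0.573]]
contact_force: [0.2, -0.1, -0.1]
opening: 0.0853
grasp_force: 0.0
```

{"fn": "servo_tool", "kwargs": {
  "targets": [
    [0,0,-0.004,0,0,0,0],
    [0,0,-0.008,0,0,0,0],
    [0,0,-0.015,0,0,0,0],
    [0,0,-0.015,0,0,0,0],
    [0,0,-0.02,0,0,0,0],
    [0,0,-0.02,0,0,0,0],
    [0,0,-0.02,0,0,0,0],
    [0,0,-0.02,0,0,0,0],
    [0,0,0,0,0,0,0],
    [0,0,0,0,0,0,0]
  ]
}}

```text
time_s: 13.12
position: [0.622, -0.007, 0.155]
tool_rot: [[-0.186, 0.947, -0.262], [0.543, 0.321, 0.776], [0.818, 0.002, -0.575]]
contact_force: [-0.4, -0.3, -0.0]
opening: 0.0857
grasp_force: 0.0
```

Run:
```python
from h import *
s=telemetry.get_state();print(s['time_s'],s['position'],s['joint_velocities'].round(3),s['contact_force'],s['opening'])
w=cam('wrist');save(w,'wrist6');print('rim exp',proj(w,(.594,.0735,.13)),'out',proj(w,(.5946,.0733,.185)),'lip',proj(w,(.777,.083,.12)))
```

```text
13.1167 [ 0.62201075 -0.00701146  0.15501348] [ 0.027  0.012  0.051 -0.001 -0.012 -0.002] [-0.37453056 -0.29193111 -0.03258317] 0.08570782249996449
rim exp (np.float64(257.85472167024096), np.float64(157.92952728598914)) out (np.float64(258.85319227874436), np.float64(94.1791551229286)) lip (np.float64(531.248619958014), np.float64(226.8456405483647))
```

View pics/wrist6.png

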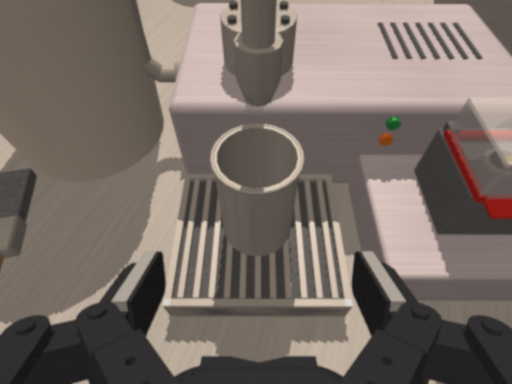

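```bash
cat >> h.py <<'E'
YW=1.9003;T0=np.array([.65313,.16834,0]);RM=Ro.from_euler('z',YW).as_matrix()
m2w=lambda p:RM@np.array(p)+T0
w2m=lambda p:RM.T@(np.array(p)-T0)
R45=ori(YW,np.pi/4)
E
python3 - <<'E'
from h import *
s=telemetry.get_state();print('now m',w2m(s['position']))
pre=np.array([-.1178,-.09,.120-.0188])+.09*np.array([-.7071,0,.7071])-.005*np.array([.7071,0,.7071])
print('pre m',pre,'w',m2w(pre))
rows(m2w(pre),R45,14)
q=s['joint_pos']
for n,p in(('pre',pre),('in',(-.1178,-.09,.1)),('end',(-.07,-.09,.138))):
    q,e=ik(m2w(p),R45,q);print(n,q.round(2),e.round(5))
E
```

```text
now m [-0.15447666  0.08677061  0.154026  ]
pre m [-0.1849745 -0.09       0.1613035] w [0.79814111 0.02243817 0.1613035 ]
14 rows [-0.001, 0.0126, -0.002, 0.0001, -0.0125, -0.0] mm/row 12.824044398976751 deg 0.7156069698415876
[0.684, 0.004, 0.156] [0.748, 0.014, 0.159] [0.798, 0.022, 0.161]
pre [-0.26  0.81  1.11  0.63  1.7  -0.67] 0.0
in [-0.2   0.8   1.25  0.66  1.56 -0.7 ] 0.0
end [-0.15  0.72  1.31  0.68  1.55 -0.65] 0.0
```

{"fn": "servo_tool", "kwargs": {
  "targets": [
    [-0.001,0.0126,-0.006,0,-0.0125,0,0],
    [-0.001,0.0126,-0.006,0,-0.0125,0,0.5],
    [-0.001,0.0126,-0.006,0,-0.0125,0,1],
    [-0.001,0.0126,-0.002,0,-0.0125,0,1],
    [-0.001,0.0126,-0.002,0,-0.0125,0,1],
    [-0.001,0.0126,-0.002,0,-0.0125,0,1],
    [-0.001,0.0126,-0.002,0,-0.0125,0,1],
    [-0.001,0.0126,-0.002,0,-0.0125,0,1],
    [-0.001,0.0126,-0.002,0,-0.0125,0,1],
    [-0.001,0.0126,-0.002,0,-0.0125,0,1],
    [-0.001,0.0126,-0.002,0,-0.0125,0,1],
    [-0.001,0.0126,-0.002,0,-0.0125,0,1],
    [-0.001,0.0126,-0.002,0,-0.0125,0,1],
    [-0.001,0.0126,-0.002,0,-0.0125,0,1],
    [0,0,0,0,0,0,1],
    [0,0,0,0,0,0,1],
    [0,0,0,0,0,0,1]
  ]
}}

```text
time_s: 14.58
position: [0.7994, 0.0145, 0.1664]
tool_rot: [[-0.227, 0.946, -0.232], [0.668, 0.324, 0.67], [0.709, -0.003, -0.706]]
contact_force: [-0.2, 0.0, -0.5]
opening: -0.0002
grasp_force: 0.0
```

Run:
```python
from h import *
s=telemetry.get_state();print(s['time_s'],'m',w2m(s['position']),(RM.T@s['tool_rot']).round(3).tolist(),s['joint_velocities'].round(3),s['opening'])
w=cam('wrist');save(w,'wrist7');hsv=cv2.cvtColor(w['image'],cv2.COLOR_RGB2HSV)
m=(((hsv[...,0]<8)|(hsv[...,0]>172))&(hsv[...,1]>150)&(hsv[...,2]>60)).astype(np.uint8)
n,l,st,c=cv2.connectedComponentsWithStats(m);print([ (st[i].tolist(),c[i].round(0).tolist()) for i in range(1,n) if st[i][4]>40])
i=1+st[1:,4].argmax();ys,xs=np.where(l==i)
lo=np.array([(x,ys[xs==x].max()) for x in range(xs.min(),xs.max()+1) if (xs==x).any()]);hi=np.array([(x,ys[xs==x].min()) for x in lo[:,0]])
for x,y in lo[::max(1,len(lo)//14)]: print(x,y,hi[lo[:,0]==x][0,1],w2m(plane(w,x,y+.5,.120)).round(4))
print('expected ends',proj(w,m2w((-.121,-.062,.12))),proj(w,m2w((-.121,-.118,.12))))
# finger tip: dark mask top
print('TCP px',proj(w,s['position']))
```

```text
14.5833 m [-0.19288289 -0.08862423  0.16644411] [[0.706, 0.001, 0.709], [-0.001, -1.0, 0.002], [0.709, -0.003, -0.706]] [-0.01  -0.007  0.006  0.001 -0.     0.   ] -0.00024180661833678196
[([222, 145, 88, 21, 1509], [265.0, 156.0])]
222 147 145 [-0.0995 -0.0609  0.12  ]
228 164 147 [-0.1143 -0.066   0.12  ]
234 165 147 [-0.1151 -0.0704  0.12  ]
240 165 147 [-0.1151 -0.0748  0.12  ]
246 165 147 [-0.1151 -0.0792  0.12  ]
252 165 147 [-0.1151 -0.0835  0.12  ]
258 165 147 [-0.1151 -0.0879  0.12  ]
264 165 147 [-0.1151 -0.0923  0.12  ]
270 165 147 [-0.1151 -0.0966  0.12  ]
276 165 147 [-0.1151 -0.101   0.12  ]
282 165 147 [-0.1151 -0.1053  0.12  ]
288 165 147 [-0.1151 -0.1097  0.12  ]
294 165 147 [-0.1151 -0.1141  0.12  ]
300 165 147 [-0.1151 -0.1184  0.12  ]
306 150 145 [-0.1021 -0.1236  0.12  ]
expected ends (np.float64(222.00347255720277), np.float64(172.50279761173388)) (np.float64(299.8607996131355), np.float64(172.55293922200778))
TCP px (np.float64(258.76222334231966), np.float64(252.9494094054947))
```

{"fn": "servo_tool", "kwargs": {
  "targets": [
    [0.005,0.0035,0.01,0,0,0,1],
    [0,0,0.015,0,0,0,1],
    [0,0,0.015,0,0,0,1],
    [0,0,0.015,0,0,0,1],
    [0,0,0.015,0,0,0,1],
    [0,0,0.015,0,0,0,1],
    [0,0,0.01,0,0,0,1],
    [0,0,0.0085,0,0,0,1],
    [0,0,0,0,0,0,1],
    [0,0,0,0,0,0,1]
  ]
}}

```text
time_s: 15.47
position: [0.7787, 0.0882, 0.0976]
tool_rot: [[-0.228, 0.946, -0.23], [0.668, 0.324, 0.67], [0.708, -0.001, -0.706]]
contact_force: [0.3, -0.1, -0.4]
opening: 0.0001
grasp_force: 0.0
```

```bash
cat >> h.py <<'E'
def red(w,z=.12):
    hsv=cv2.cvtColor(w['image'],cv2.COLOR_RGB2HSV)
    m=(((hsv[...,0]<8)|(hsv[...,0]>172))&(hsv[...,1]>150)&(hsv[...,2]>60)).astype(np.uint8)
    n,l,st,c=cv2.connectedComponentsWithStats(m);i=1+st[1:,4].argmax()
    for j in range(1,n):
        if st[j][4]>40: print('red bbox',st[j].tolist(),c[j].round(1).tolist())
E
python3 - <<'E'
from h import *
s=telemetry.get_state();p=w2m(s['position']);print(s['time_s'],'m',p,s['contact_force'],s['joint_velocities'].round(3))
w=cam('wrist');save(w,'wrist8');red(w)
print('lip ends pred',proj(w,m2w((-.115,-.064,.12))),proj(w,m2w((-.115,-.12,.12))),'top edge',proj(w,m2w((-.115,-.092,.124))),'box edge',proj(w,m2w((-.097,-.092,.124))))
E
```

```text
15.4667 m [-0.11644235 -0.09287264  0.09755142] [ 0.28991624 -0.12904158 -0.37305363] [-0.011 -0.009 -0.027  0.001  0.005  0.002]
red bbox [186, 200, 151, 36, 4203] [260.7, 219.0]
lip ends pred (np.float64(192.2819575134793), np.float64(235.47977768993837)) (np.float64(321.2989075232182), np.float64(235.6669004596431)) top edge (np.float64(256.7146188076345), np.float64(232.5445929094603)) box edge (np.float64(256.8755530775292), np.float64(194.20161633397302))
```

{"fn": "servo_tool", "kwargs": {
  "targets": [
    [0.005,0,0,0,0,0,1],
    [0.005,0,0,0,0,0,1],
    [0.005,0,0,0,0,0,1],
    [0.005,0,0,0,0,0,1],
    [0.005,0,0,0,0,0,1],
    [0.005,0,0,0,0,0,1],
    [0.003,0,0,0,0,0,1],
    [0,0,0,0,0,0,1],
    [0,0,0,0,0,0,1]
  ]
}}

```text
time_s: 16.27
position: [0.772, 0.1098, 0.1229]
tool_rot: [[-0.229, 0.946, -0.228], [0.668, 0.323, 0.67], [0.708, 0.001, -0.707]]
contact_force: [1.7, -4.4, 5.1]
opening: 0.0001
grasp_force: 3.2
```

Run:
```python
from h import *
s=telemetry.get_state();p=w2m(s['position']);print(s['time_s'],'m',p,s['contact_force'],s['joint_velocities'].round(3))
w=cam('wrist');save(w,'wrist9');red(w)
for th in (0,.2,.35,.45,.55): print(th,proj(w,m2w((-.039-.076*np.cos(th),-.092,.12+.076*np.sin(th)))))
```

```text
16.2667 m [-0.09381457 -0.09352982  0.12287553] [ 1.6946506  -4.406597    5.10944684] [-0.003  0.004 -0.001  0.004  0.004 -0.001]
red bbox [181, 230, 158, 39, 4552] [258.9, 251.1]
0 (np.float64(255.47718531114182), np.float64(298.65245519242467))
0.2 (np.float64(255.27648927689552), np.float64(289.8624080133097))
0.35 (np.float64(255.1337384876186), np.float64(277.4102258212083))
0.45 (np.float64(255.04704979115314), np.float64(266.0854452793751))
0.55 (np.float64(254.97059351743374), np.float64(252.31536274893116))
```

{"fn": "servo_tool", "kwargs": {
  "targets": [
    [0,0,-0.006,0,0,0,1],
    [0.005,0,0,0,0,0,1],
    [0.005,0,0,0,0,0,1],
    [0.005,0,0,0,0,0,1],
    [0,0,0,0,0,0,1],
    [0,0,0,0,0,0,1]
  ]
}}

```text
time_s: 16.82
position: [0.7691, 0.1165, 0.1361]
tool_rot: [[-0.228, 0.946, -0.23], [0.669, 0.324, 0.669], [0.708, -0.001, -0.706]]
contact_force: [0.7, -1.5, -0.4]
opening: -0.0
grasp_force: 1.0
```

```bash
cat >> h.py <<'E'
def chk():
    s=telemetry.get_state();p=w2m(s['position']);print(s['time_s'],'m',p.round(4),'F mach',(RM.T@s['contact_force']).round(1),s['joint_velocities'].round(3))
    w=cam('wrist');red(w)
    for th in (0,.3,.5,.6,.7,.8,.9,1.0): print(th,np.round(proj(w,m2w((-.039-.076*np.cos(th),-.092,.12+.076*np.sin(th)))),0),end=' ')
    hsv=cv2.cvtColor(w['image'],cv2.COLOR_RGB2HSV);m=((abs(hsv[...,0].astype(int)-26)<6)&(hsv[...,1]>110)).astype(np.uint8)
    n,l,st,c=cv2.connectedComponentsWithStats(m);print('\nyellow',[(st[j].tolist(),c[j].round(0).tolist()) for j in range(1,n) if st[j][4]>25])
    for nm,a in(('off',-.436),('on',.436)):print(nm,np.round(proj(w,m2w((-.067+.038*np.sin(a),-.092,.115+.038*np.cos(a)))),0))
    return w
E
python3 -c "
from h import *
w=chk();save(w,'wrist10')"
```

```text
16.8167 m [-0.0866 -0.0929  0.1361] F mach [-1.7 -0.2 -0.4] [-0.006  0.005 -0.002  0.002  0.    -0.001]
red bbox [183, 232, 156, 36, 4074] [260.4, 251.8]
0 [257. 318.] 0.3 [257. 305.] 0.5 [256. 285.] 0.6 [256. 272.] 0.7 [256. 257.] 0.8 [256. 239.] 0.9 [256. 221.] 1.0 [256. 201.] 
yellow []
off [257. 238.]
on [257. 177.]
```

{"fn": "servo_tool", "kwargs": {
  "targets": [
    [0.0035,0,0.0035,0,0,0,1],
    [0.0035,0,0.0035,0,0,0,1],
    [0.0035,0,0.0035,0,0,0,1],
    [0.0035,0,0.0035,0,0,0,1],
    [0,0,0,0,0,0,1],
    [0,0,0,0,0,0,1]
  ]
}}

```text
time_s: 17.37
position: [0.7642, 0.1345, 0.1387]
tool_rot: [[-0.23, 0.947, -0.226], [0.668, 0.323, 0.67], [0.707, 0.003, -0.707]]
contact_force: [1.8, -5.2, 4.8]
opening: 0.0
grasp_force: 0.0
```

```bash
python3 -c "
from h import *
w=chk();save(w,'wrist11');i=w['image'];print(i[150:260:8,257].tolist())"
```

```text
17.3667 m [-0.0679 -0.0942  0.1387] F mach [-5.5 -0.   4.8] [-0.002  0.005 -0.001 -0.001 -0.003 -0.001]
red bbox [175, 247, 167, 35, 4252] [257.2, 267.2]
0 [254. 360.] 0.3 [254. 352.] 0.5 [253. 335.] 0.6 [253. 323.] 0.7 [253. 308.] 0.8 [253. 291.] 0.9 [253. 272.] 1.0 [253. 252.] 
yellow []
off [254. 280.]
on [254. 213.]
[[164, 149, 143], [150, 139, 132], [137, 127, 119], [122, 115, 108], [110, 102, 97], [111, 103, 98], [106, 99, 93], [121, 89, 83], [122, 107, 80], [125, 110, 81], [121, 108, 82], [99, 91, 82], [95, 88, 82], [141, 86, 78]]
```

{"fn": "servo_tool", "kwargs": {
  "targets": [
    [0,0,-0.005,0,0,0,1],
    [0,0,-0.015,0,0,0,1],
    [0,0,-0.025,0,0,0,1],
    [0,0,-0.03,0,0,0,1],
    [0,0,-0.03,0,0,0,1],
    [0,0,-0.03,0,0,0,1],
    [0,0,-0.02,0,0,0,1],
    [0,0,0,0,0,0,1],
    [0,0,0,0,0,0,1],
    [0,0,0,0,0,0,1],
    [0,0,0,0,0,0,1]
  ]
}}

```text
time_s: 18.33
position: [0.7974, 0.0323, 0.2435]
tool_rot: [[-0.226, 0.946, -0.233], [0.668, 0.325, 0.67], [0.709, -0.004, -0.705]]
contact_force: [-0.4, 0.0, -0.1]
opening: 0.0
grasp_force: 0.0
```

Run:
```python
from h import *
w=chk();save(w,'wrist12')
hsv=cv2.cvtColor(w['image'],cv2.COLOR_RGB2HSV)
m=((hsv[...,0]>17)&(hsv[...,0]<32)&(hsv[...,1]>65)).astype(np.uint8)
n,l,st,c=cv2.connectedComponentsWithStats(m);print([(st[j].tolist(),c[j].round(0).tolist(),hsv[l==j].mean(0).round()) for j in range(1,n) if st[j][4]>25])
print('lip shut ends',proj(w,m2w((-.115,-.064,.12))),proj(w,m2w((-.115,-.12,.12))))
b=proj(w,(.594,.0746,.13));print('beaker rim exp',b)
t=cam('top')['image'];sd=cam('side')['image'];save({'image':t},'top1');save({'image':sd},'side1')
for nm,c in(('off',-.436),('on',.436)):
    for k in('top','side'): print(nm,k,np.round(proj(cam(k),m2w((-.067+.038*np.sin(c),-.092,.115+.038*np.cos(c)))),1))
for k,a in(('top',t),('side',sd)):
    h=cv2.cvtColor(a,cv2.COLOR_RGB2HSV);r=((h[...,0]<8)|(h[...,0]>172))&(h[...,1]>120)
    x0,y0,x1,y1=(130,120,200,190) if k=='top' else (270,90,330,150)
    ys,xs=np.where(r[y0:y1,x0:x1]);print(k,'red',xs.min()+x0 if len(xs) else None,xs.max()+x0 if len(xs) else None,ys.min()+y0 if len(xs) else None,ys.max()+y0 if len(xs) else None)
```

```text
18.3333 m [-0.1754 -0.0925  0.2435] F mach [ 0.2  0.4 -0.1] [0.004 0.003 0.004 0.    0.001 0.001]
red bbox [226, 209, 70, 17, 994] [260.2, 217.3]
0 [259. 225.] 0.3 [259. 212.] 0.5 [259. 199.] 0.6 [259. 191.] 0.7 [259. 183.] 0.8 [259. 174.] 0.9 [259. 164.] 1.0 [259. 155.] 
yellow []
off [259. 179.]
on [259. 148.]
[]
lip shut ends (np.float64(228.10586766965474), np.float64(225.1222987424258)) (np.float64(289.35797363581486), np.float64(225.19420708518908))
beaker rim exp (np.float64(71.52923219001298), np.float64(176.24634342580438))
off top [169.  146.5]
off side [303.3 113.4]
on top [158.2 150. ]
on side [297.3 108.4]
top red 159 183 137 163
side red 286 315 117 129
```

Run:
```python
import cv2,numpy as np
from h import *
def yl(n,u,v,r=30):
    i=cv2.imread(f'pics/{n}.png').astype(int);y=np.minimum(i[...,2],i[...,1])-i[...,0]
    y=cv2.blur(y.astype(np.float32),(3,3));s=y[v-r:v+r,u-r:u+r];a=np.unravel_index(s.argmax(),s.shape)
    print(n,'max yellow',s.max(),'at',(u-r+a[1],v-r+a[0]),'col profile',s.max(1)[::4].round().tolist())
yl('wrist12',259,165);
yl('top0',163,148,12);yl('top1',163,148,12);yl('side0',300,111,12);yl('side1',300,111,12)
# old wrist7 pose: expected off/on
P=m2w((-.19288,-.08862,.16644));d=cam('wrist');T=np.eye(4);T[:3,:3]=R45;T[:3,3]=P;d['cam_to_world']=T@np.array(d['mount'])
e=[np.round(proj(d,m2w((-.067+.038*np.sin(c),-.092,.115+.038*np.cos(c))))) for c in(-.436,.436)];print('w7 off/on',e)
yl('wrist7',260,int((e[0][1]+e[1][1])/2))
```

```text
wrist12 max yellow 32.555557 at (np.int64(259), np.int64(152)) col profile [10.0, 11.0, 11.0, 16.0, 32.0, 31.0, 31.0, 30.0, 30.0, 28.0, 14.0, 11.0, 11.0, 12.0, 12.0]
top0 max yellow 18.444445 at (np.int64(169), np.int64(146)) col profile [3.0, 3.0, 9.0, 17.0, 4.0, 3.0]
top1 max yellow 23.222221 at (np.int64(160), np.int64(149)) col profile [4.0, 4.0, 4.0, 18.0, 11.0, 4.0]
side0 max yellow 26.333334 at (np.int64(303), np.int64(114)) col profile [18.0, 17.0, 14.0, 12.0, 22.0, 13.0]
side1 max yellow 33.77778 at (np.int64(298), np.int64(111)) col profile [18.0, 18.0, 15.0, 34.0, 28.0, 7.0]
w7 off/on [array([264., 103.]), array([264.,  69.])]
wrist7 max yellow 37.666668 at (np.int64(262), np.int64(104)) col profile [11.0, 11.0, 10.0, 11.0, 12.0, 12.0, 13.0, 12.0, 11.0, 12.0, 14.0, 36.0, 38.0, 36.0, 31.0]
```

```bash
python3 -c "
from h import *
print(order.hand_in())"
```

```text
the job is handed in; nothing more can be done
None
```

The job is handed in at about 18 s of the 48 s allowed: the beaker stands under the spout within about 2 mm by the wrist camera, the toggle reads on in all three cameras, and the cover is shut; no verdict was shown.

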